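# Close and clamp the corner of a picture frame

### The job

A picture frame is being put together on the joining board: its short side is already clamped in place. With the fingertips alone push the loose long side that lies on the board flat against the long fence and along it, past the open cam, until its mitred end closes tight on the mitre of the short side; then push the lever of the open cam round as far as it goes, so that the cam locks the long side against the fence. Only push the moulding, never pick it up, and leave the other things on the table and the board where they are.

Things in the scene. Friction and masses are not known exactly. Their poses are not given: they have to be found in the camera images.
- jig_board: Joining board fixed to the table: plywood 300 (x) x 470 (y) x 15 mm, origin under its centre, z up, top at z = 15 mm. Two wooden fences 22 mm high, 26 mm wide, stand on it at right angles. The side fence runs along x from -75 to +93 mm with its face at y = +195 mm; the frame's short side is fixed along it and reaches from x = 115 (the corner) to x = -37 mm.
- long_fence (a point): Point on the working face of the long fence, at the board's top: x = 115, y = 0, z = 15 mm of the board. The face looks to -x of the board. The fence runs along the board's y from -215 to +173 mm; the corner between the fences is left open.
- loose_side: Loose long side: dark wood frame moulding lying on the board; outer edge 203 mm long, facing its +x (goes against the long fence), inner edge 143 mm, facing -x. 30 mm wide, 20 mm high outside, 14 mm inside, about 120 g. Origin under its middle, length along y, ends cut at 45 degrees. Seated: origin at x = 100, y = 93.5, z = 15 mm of the board, axes parallel to the board's.
- loose_side_mitre (a point): Middle of the loose side's +y mitred end face, half-way across its width, 10 mm above the board; the face looks to +y and -x of the moulding.
- loose_side_tail (a point): Middle of the loose side's other mitred end face (its -y end), half-way across its width, 10 mm above the board; the face looks to -y and -x of the moulding. Pushed here along the fence the moulding slides in wood-on-wood friction (about 0.6), and wedges if the finger is driven towards the fence as well.
- fixed_mitre (a point): Middle of the clamped short side's end face at the corner, 10 mm above the board's top; loose_side_mitre must meet it. The short side's own cam, closed, turns about x = 30, y = 136 mm of the board; its lever points to -x and ends near x = -74, y = 153 mm, 20 mm above the board's top at most.
- cam (a joint): Angle of the open cam about its upright screw, rad: 0 fully open, 1.30 closed, at its stop; grows anticlockwise seen from above. Open (up to 0.25) it leaves 4 to 6 mm of play for the moulding between itself and the long fence; over the last 0.35 rad it bears on a seated moulding. A few newtons at the lever's end turn it, and it stays where it is left.
- cam_lever: The open cam: black eccentric disc, 40 mm diameter, 17 mm high, with a lever bar 14 mm wide, 6 to 16 mm above the board's top. Origin on the screw's axis at the board's top. Open, the lever points to -x and somewhat to -y of the board; closed, to -y, almost along the long side on the robot's side of it.
- cam_tip (a point): Centre of the round end (20 mm diameter) of the open cam's lever, 95 mm from the screw's axis, at its upper face, 18 mm above the board's top. Push the lever from the side that faces the short side's cam.
- sanding_block: Bystander: cork sanding block 41 x 71 x 21 mm lying on the board, origin under its centre.
- spare_long: Bystander: another long side like the loose one, lying on the table to the right of the board, origin under its middle, along y.
- spare_short: Bystander: another short side, 152 x 30 x 20 mm, lying on the table to the right, origin under its middle, along y.
- tape: Bystander: a roll of tape, 104 mm across and 25 mm high, lying on the table to the left of the board, origin under its centre.

How it is judged:
By the outcome, as a careful person would: the job done as asked, in the order asked, and still so for the second after the job is handed in, with the robot touching nothing.
It also fails if it takes over 67 s, if anything falls off the work surface, if the arm or the gripper's body presses on something with over 40 N, if the wrist force passes 120 N, or if a joint passes its speed limit or range.

### The arm

A 6-joint arm with a two-finger parallel gripper is mounted at the origin on a cart in front of the work surface, level with it; the furniture and walls round the work are solid. World frame = base frame: x ahead of the robot, y to its left, z up, the work surface at z = 0. Lengths are in m, angles in rad, forces in N, time in s.
With the tool pointing down it reaches from about 0.35 to 0.85 m from the base axis. Payload 8.1 kg.
Tool frame: the origin (TCP) lies at the very end of the fingers, on their centre line; the grasp point (between the pads) lies 19 mm behind it (ctrl.tcp_to_grasp is the z of the grasp point in the tool frame, in m); z points along the fingers, y is the line along which they close (so a half turn about z gives the same grasp; the last joint's range is limited). The gripper opens to 85 mm and grips with 20 to 120 N. Pads are 22 mm wide; open, the fingers measure 114 mm over their backs; the gripper's body (76 mm by 85 mm) begins 54 mm behind the grasp point. The pads swing forward as they close: fully open they stand 13 mm farther back than shut.
Start: joints at [-1.316, 0.13, 1.488, -0, 1.523, -0.085], TCP at [0.2, -0.566, 0.208] pointing down, gripper open.
Joint ranges: [-2.96, 2.96], [-0.89, 2.26], [0.02, 2.5], [-1.34, 4.48], [0, 2.73], [-2.66, 2.66]. Speed limits (rad/s): [2.39, 2.39, 2.79, 3.14, 3.14, 3.14].

### API

Orientations are given as a unit quaternion [w, x, y, z].
In Python, from bench import ctrl gives the robot as it stands. The module is installed in compiled form; this text tells all that it offers.
- The arm moves only by the shell command python3 -m handwheel 'ROWS' [OPENING] [FORCE]. ROWS is JSON, a list of rows, each a list of 4 numbers: the shift along the tool's x, y, z in mm, then the turn about the tool's z in rad. A call has 1 to 20 rows; each row shifts and turns the commanded pose from where the row before left it, along the tool's axes as they then stand; what a row does not reach is not made up. A row lasts 1/10 s, in which the tool goes at most 50 mm and 8.59 degrees, less where a joint would pass 70% of its speed; a pose out of reach is approached as far as the arm can. A call is refused whole if a number of a shift passes 50 or a number of a turn 0.15, either way. A call with a gripper value outside its range is refused whole. OPENING is the opening, from 0 (shut) to 1 (fully open), set as the call begins (- or left out, the last holds). The fingers move at their own pace and stop on an object; FORCE is the grip in N (left out, the last holds). Time passes only in rows, so rows that do not move let the fingers close. It gives the time, the measured TCP pose, the force, the opening and the grip force at its end, in the units of the state.
- ctrl.get_state(): the state, without advancing time (a new reading comes with each control period).
- ctrl.grab_frame(name): name is "side" or "top" or "wrist"; returns the picture (480x640x3 uint8, red, green, blue); there is no depth.
- ctrl.camera_info(name): a dict with "mtx" (3x3 intrinsics, pixels), "extrinsics" (4x4, takes a point from world to camera coordinates). Camera axes: x right, y down, z forward; pixel columns grow to the right and rows downward; lengths in m; the calibration is good to about 2 mm. A picture is of the moment at which its call begins: read the wrist's pose just before it. camera_info takes no time and is no camera call; for the wrist camera it gives the pose at the moment of the call.
- ctrl.finish_job(): hands the job in; it is judged then, once.
The state is a dict: "time_s": time; "joint_pos": joint angles; "qd": joint speeds; "effort": joint torques, N m; "ee_pos": TCP position; "ee_rot": TCP orientation; "wrist_force": force on the tool from outside, world axes, zero at the start; "moment": the same for the moment, N m; "width": finger opening in m; "grasp_force": force on a finger pad.
Only numpy, scipy, OpenCV 4.12 (cv2) and the standard library are available. Lean on these libraries where they do the work, as an engineer would, in place of code of your own. Each camera call takes 0.05 s, during which the arm holds its last target. There are 200 camera calls.

## Working session

There is one attempt and no reset: what is moved stays moved. The work goes in short steps, Python scripts to look and compute and a shell command to move; the robot and the scene stay as the last step left them, time stands still between calls to the robot, and variables do not carry over. Pictures are saved under pics/ and viewed, at most 10 in all, crops included, and the job is handed in when it is done.

```bash
mkdir -p pics
python3 - <<'E'
from bench import ctrl
import cv2,json
s=ctrl.get_state();print(s)
for n in ("top","side"):
    im=ctrl.grab_frame(n);cv2.imwrite(f"pics/{n}0.png",im[:,:,::-1]);c=ctrl.camera_info(n);print(n,c)
E
```

```text
{'time_s': 0.0, 'joint_pos': array([-1.31638794e+00,  1.31162574e-01,  1.48928954e+00,  2.62143967e-05,
        1.52296883e+00, -8.53752848e-02]), 'qd': array([ 0.00015074, -0.00024222,  0.00131331, -0.00052651,  0.0001722 ,
       -0.00039635]), 'effort': array([-1.17584143e-03, -5.69377434e+01, -5.00565755e+01, -3.09770394e-04,
        1.44700654e-02,  1.03114125e-06]), 'ee_pos': array([ 0.19986714, -0.56511346,  0.20733798]), 'ee_rot': array([-9.11986790e-04,  9.85602757e-01,  1.69075042e-01, -6.41234984e-05]), 'wrist_force': array([-0.71750072, -0.60433608,  0.30178582]), 'moment': array([ 0.02144275, -0.03044192,  0.01412496]), 'grasp_force': 0.0, 'width': 0.08548027138671851}
top {'mtx': array([[538.9353464 ,   0.        , 313.29429591],
       [  0.        , 538.9353464 , 244.31964371],
       [  0.        ,   0.        ,   1.        ]]), 'extrinsics': array([[-0.02259392, -0.99972203, -0.00673616, -0.05207977],
       [-0.98058143,  0.02347325, -0.19470253,  0.49918517],
       [ 0.19480653,  0.00220626, -0.98083921,  1.50180282],
       [ 0.        ,  0.        ,  0.        ,  1.        ]])}
side {'mtx': array([[443.99668009,   0.        , 317.56160629],
       [  0.        , 443.99668009, 238.59185673],
       [  0.        ,   0.        ,   1.        ]]), 'extrinsics': array([[-0.81852027, -0.57441784,  0.0082898 ,  0.39287133],
       [-0.31382988,  0.43501406, -0.84396302,  0.25088829],
       [ 0.48118124, -0.69340242, -0.5363373 ,  0.93464675],
       [ 0.        ,  0.        ,  0.        ,  1.        ]])}
```

View pics/top0.png

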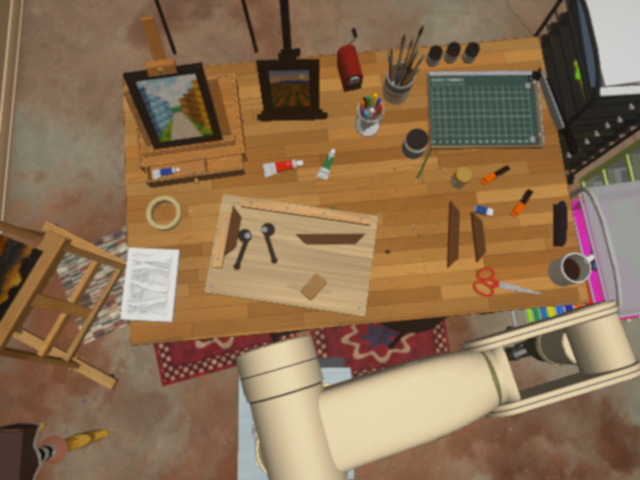

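View pics/side0.png

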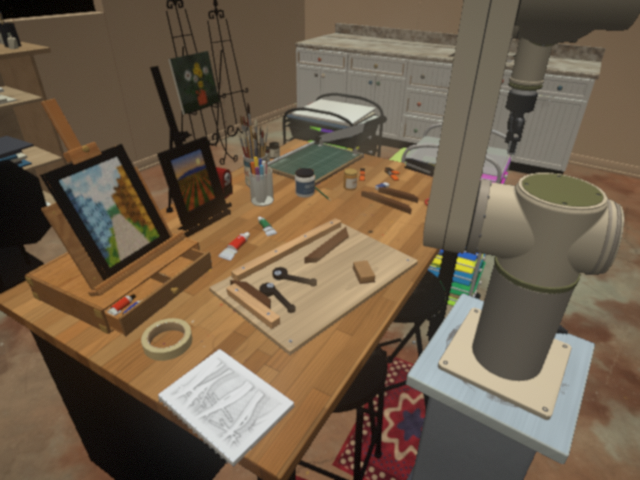

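The top view shows the board with corners at about (223,195), (380,214), (365,315) and (206,291). The loose side is at about (298–363, 239), the open cam at about (268,229) with its lever to (272,258), and the block at (313,287). I'll enlarge the crop.

Run:
```python
import cv2
im=cv2.imread("pics/top0.png")[188:323,195:390]
cv2.imwrite("pics/c.png",cv2.resize(im,None,fx=4,fy=4,interpolation=cv2.INTER_CUBIC))
```

```text
(no output)
```

View pics/c.png

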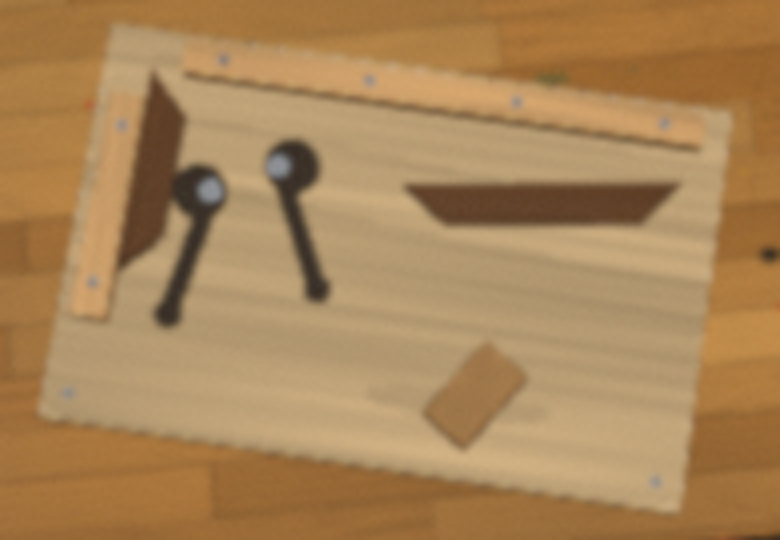

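The crop shows the board's corners at crop pixels (112,25), (731,111), (680,512) and (40,415). The loose side's top corners are at (404,186), (681,183), (641,224) and (446,224). The open cam's disc is at (292,166), its screw near (278,166) and its lever tip at (317,290).

```bash
cat > h.py <<'E'
import numpy as np
from bench import ctrl
from scipy.optimize import least_squares
def pix2w(name,uv,z,ci=None):
    c=ci or ctrl.camera_info(name);K=c["mtx"];E=c["extrinsics"];R=E[:3,:3];t=E[:3,3]
    uv=np.atleast_2d(uv).astype(float);d=(np.linalg.inv(K)@np.c_[uv,np.ones(len(uv))].T).T@R
    o=-R.T@t; z=np.broadcast_to(z,len(uv))
    return (o+d*((z-o[2])/d[:,2])[:,None])
def crop(uv): return (np.array(uv)+.5)/4-.5+[195,188]
def fit(loc,w):
    f=lambda p:(np.array(loc)@np.array([[np.cos(p[2]),-np.sin(p[2])],[np.sin(p[2]),np.cos(p[2])]]).T+p[:2]-w).ravel()
    r=least_squares(f,[.5,0,-.1]);return r.x,r.fun.reshape(-1,2)
def R2(a): return np.array([[np.cos(a),-np.sin(a)],[np.sin(a),np.cos(a)]])
E
python3 - <<'E'
from h import *
np.set_printoptions(precision=4,suppress=True)
w=pix2w("top",crop([(112,25),(731,111),(680,512),(40,415)]),.015)[:,:2]
b,r=fit([(.15,.235),(.15,-.235),(-.15,-.235),(-.15,.235)],w);print("board",b,r*1e3)
toB=lambda p:(p[:,:2]-b[:2])@R2(b[2])*1e3
m=pix2w("top",crop([(404,186),(681,183),(641,224),(446,224)]),[.035,.035,.029,.029])[:,:2]
p,r=fit([(.015,.1015),(.015,-.1015),(-.015,-.0715),(-.015,.0715)],m);print("loose",p,r*1e3,"inB",toB(p[None,:2]),p[2]-b[2])
for n,uv,z in [("tip",(317,290),.033),("disc",(292,166),.032),("screw",(278,166),.035),("fixcam screw",(209,190),.035),("fixtip",(168,315),.033),("fenceL",(183,74),.015),("fenceR",(699,151),.015),("fixcorner",(153,72),.035),("block",(474,396),.036)]:
    q=pix2w("top",[crop(uv)],z);print(n,q[0],toB(q))
s=ctrl.get_state()
for n,B in [("fixed_mitre",(100,188-8)),]: print(b[:2]+R2(b[2])@(np.array(B)/1e3))
E
```

```text
board [ 0.4798 -0.0007 -0.1693] [[ 1.8643  0.7676]
 [ 0.3981 -1.7129]
 [-0.5369 -1.1858]
 [-1.7255  2.131 ]]
loose [ 0.5167 -0.1138 -0.0161] [[ 1.243   0.317 ]
 [ 0.5948 -0.8734]
 [-0.3694 -0.1923]
 [-1.4683  0.7487]] inB [[  55.4676 -105.2248]] 0.15315869627267567
tip [0.4571 0.0514 0.033 ] [[-31.0986  47.5205]]
disc [0.5497 0.069  0.032 ] [[57.2073 80.4764]]
screw [0.5493 0.079  0.035 ] [[55.0915 90.2233]]
fixcam screw [0.5326 0.1294 0.035 ] [[ 30.1136 137.0902]]
fixtip [0.4414 0.1591 0.033 ] [[-64.7545 151.0405]]
fenceL [0.626  0.1515 0.015 ] [[118.5285 174.6276]]
fenceR [ 0.5578 -0.2308  0.015 ] [[ 115.6246 -213.7254]]
fixcorner [0.6226 0.1708 0.035 ] [[111.8542 193.0912]]
block [ 0.3772 -0.0604  0.036 ] [[-91.0546 -76.1085]]
[0.6087 0.1599]
```

```bash
python3 -m handwheel '[[0,0,0,0.13],[0,0,0,0.13],[0,0,0,0.13],[0,0,0,0.12],[10,-30,0,0],[13,-34,0,0],[13,-34,0,0],[13,-34,0,0],[13,-34,0,0],[13,-34,0,0],[13,-34,0,0],[13,-34,0,0],[13,-34,0,0],[13,-34,0,0],[13,-34,0,0],[13,-34,0,0],[13,-34,0,0],[13,-34,0,0],[10,-30,0,0],[0,0,0,0]]' 0 20
python3 - <<'E'
from h import *
import cv2
b=np.array([.4798,-.0007,-.1693])
s=ctrl.get_state();p=s["ee_pos"];q=s["ee_rot"];print((p[:2]-b[:2])@R2(b[2])*1e3,p[2],"yaw",2*np.arctan2(q[2],q[1]))
c=ctrl.camera_info("wrist");im=ctrl.grab_frame("wrist");cv2.imwrite("pics/w1.png",im[:,:,::-1]);np.savez("w1.npz",mtx=c["mtx"],extrinsics=c["extrinsics"])
E
```

```text
time_s: 2.1
ee_pos: [0.4722, -0.0998, 0.2079]
ee_rot: [-0.001, 0.997, -0.083, -0.0]
wrist_force: [-0.9, 0.3, 0.2]
width: 0.0003
grasp_force: 0.0
[  9.20403902 -98.92030479] 0.2079371225242043 yaw -0.1663706567691454
```

View pics/w1.png

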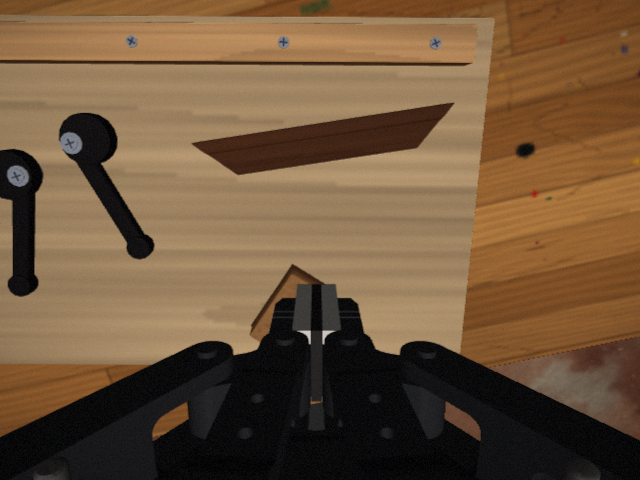

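The wrist view shows the fence foot running from (0,63) to (470,65). The loose side's top corners are at (192,143), (453,103), (417,148) and (239,174). The cam's screw is at (70,143), its disc at (88,138) and its tip at (140,246). The board's right edge runs from (494,18) to (460,363).

Run:
```python
from h import *
np.set_printoptions(precision=4,suppress=True)
c=dict(np.load("w1.npz"))
f=pix2w("wrist",[(20,63),(470,65.5)],.015,c)[:,:2];e=pix2w("wrist",[(494,18),(462,345)],.015,c)[:,:2]
d=f[0]-f[1];print("fence",f,"yaw",np.arctan2(-d[0],d[1]))
d=e[0]-e[1];print("edge",e,"yaw",np.arctan2(d[1],d[0]))
yaw=-.1693
for b in [np.array([.4798,-.0007,yaw])]:
    toB=lambda p:(p[:,:2]-b[:2])@R2(b[2])*1e3
    print("fence",toB(f),"edge",toB(e))
    m=pix2w("wrist",[(192,143),(453,103),(417,148),(239,174)],[.035,.035,.029,.029],c)[:,:2]
    p,r=fit([(.015,.1015),(.015,-.1015),(-.015,-.0715),(-.015,.0715)],m);print("loose",toB(p[None]),p[2]-b[2],r*1e3)
    for n,uv,z in [("tip",(140,246),.033),("disc",(88,138),.032),("screw",(70,143),.035),("fixscrew",(17,176),.035),("fixtip",(23,284),.033)]: print(n,toB(pix2w("wrist",[uv],z,c)))
```

```text
fence [[ 0.6153  0.1095]
 [ 0.5559 -0.2343]] yaw -0.17106223680278534
edge [[ 0.5866 -0.2545]
 [ 0.3152 -0.2095]] yaw -0.16438781308125727
fence [[ 115.0239  131.4905]
 [ 114.409  -217.3925]] edge [[ 148.0331 -232.2201]
 [-127.0538 -233.5714]]
loose [[  56.4363 -104.5413]] 0.15076576966521663 [[ 0.333   1.2268]
 [ 0.2122 -2.0955]
 [-0.0632 -0.2549]
 [-0.4819  1.1237]]
tip [[-27.361   46.1078]]
disc [[59.2054 77.6244]]
screw [[55.553  90.3921]]
fixscrew [[ 30.0803 135.6138]]
fixtip [[-61.2232 148.2479]]
```

Both cameras agree on the board frame to within 2 mm. I'll descend behind the inner edge and push towards the fence.

```bash
python3 -m handwheel '[[0,1,30,0],[0,1,35,0],[0,0,35,0],[0,0,35,0],[0,0,30,0],[0,0,15,0],[0,0,8,0],[0,0,0,0]]'
python3 -m handwheel '[[6,0,0,0],[6,0,0,0],[5,0,0,0],[5,0,0,0],[5,0,0,0],[5,0,0,0],[5,0,0,0],[5,0,0,0],[5,0,0,0],[4,0,0,0],[4,0,0,0],[3,0,0,0],[0,0,0,0]]'
```

```text
time_s: 2.95
ee_pos: [0.4697, -0.1053, 0.0193]
ee_rot: [-0.0, 0.996, -0.085, -0.001]
wrist_force: [0.5, 0.2, 0.6]
width: 0.0001
grasp_force: 0.0
time_s: 4.25
ee_pos: [0.5285, -0.1148, 0.0204]
ee_rot: [0.0, 0.996, -0.085, 0.0]
wrist_force: [1.3, 1.0, 0.5]
width: 0.0003
grasp_force: 0.0
```

```bash
python3 -m handwheel '[[2,0,0,0],[2,0,0,0],[2,0,0,0],[2,0,0,0],[1,0,0,0],[0,0,0,0],[0,0,0,0]]'
cat > look.py <<'E'
import sys
from h import *
import cv2
b=np.array([.4798,-.0007,-.1693])
s=ctrl.get_state();p=s["ee_pos"];q=s["ee_rot"];f=s["wrist_force"]
print("B",(p[:2]-b[:2])@R2(b[2])*1e3,p[2],"yaw-b",2*np.arctan2(q[2],q[1])-b[2],"fB",f[:2]@R2(b[2]))
if len(sys.argv)>1:
    n=sys.argv[1];c=ctrl.camera_info(n);im=ctrl.grab_frame(n);cv2.imwrite(f"pics/{sys.argv[2]}.png",im[:,:,::-1]);np.savez(sys.argv[2]+".npz",mtx=c["mtx"],extrinsics=c["extrinsics"])
E
python3 look.py
```

```text
time_s: 4.95
ee_pos: [0.5369, -0.1163, 0.0203]
ee_rot: [-0.0, 0.996, -0.085, -0.0]
wrist_force: [-0.3, -0.3, -0.6]
width: 0.0002
grasp_force: 0.0
B [  75.77233089 -104.28136106] 0.02033802455872436 yaw-b -0.0009105893395507103 fB [-0.23133928 -0.35062999]
```

```bash
python3 -m handwheel '[[2,0,0,0],[1,0,0,0],[1,0,0,0],[0,0,0,0]]'; python3 look.py wrist w2
```

```text
time_s: 5.35
ee_pos: [0.5411, -0.117, 0.0204]
ee_rot: [0.0, 0.996, -0.085, 0.0]
wrist_force: [0.2, 0.6, 0.2]
width: 0.0001
grasp_force: 0.0
B [  79.99900075 -104.30248102] 0.02041778988608252 yaw-b -0.0009064169010128964 fB [0.09177627 0.60513302]
```

View pics/w2.png

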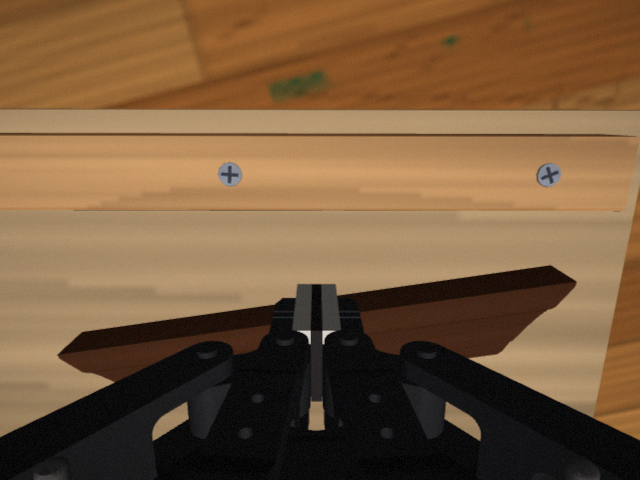

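The moulding lies in front of the finger, still tilted. Its outer top corners are at about (576,283) and (58,355), and the foot of its outer face runs from (84,332) to (552,266).

Run:
```python
from h import *
np.set_printoptions(precision=2,suppress=True)
b=np.array([.4798,-.0007,-.1693]);toB=lambda p:(p[:,:2]-b[:2])@R2(b[2])*1e3
c=dict(np.load("w2.npz"))
print(toB(pix2w("wrist",[(576,283),(58,355)],.035,c)),toB(pix2w("wrist",[(552,266),(84,332)],.015,c)),toB(pix2w("wrist",[(320,210)],.037,c)),toB(pix2w("wrist",[(300,285),(337,285)],.0204,c)))
print(np.linalg.inv(c["extrinsics"])[:3,3],c["extrinsics"])
```

```text
[[  87.   -200.63]
 [  57.02   -3.58]] [[  86.61 -202.33]
 [  56.28   -3.22]] [[ 115.1  -105.51]] [[  80.33  -97.57]
 [  80.33 -112.67]]
[ 0.61 -0.13  0.18] [[-0.17 -0.99 -0.   -0.02]
 [-0.95  0.16  0.26  0.55]
 [-0.26  0.04 -0.96  0.34]
 [ 0.    0.    0.    1.  ]]
```

```bash
python3 look.py side s2
python3 - <<'E'
from h import *
import cv2
c=dict(np.load("w2.npz"));s=ctrl.get_state();E=c["extrinsics"];q=c["mtx"]@(E[:3,:3]@s["ee_pos"]+E[:3,3]);print(q[:2]/q[2])
im=cv2.imread("pics/s2.png")[190:330,200:400];w=cv2.imread("pics/w2.png")[250:400,220:420]
cv2.imwrite("pics/s2c.png",np.hstack([cv2.resize(im,(400,400),interpolation=2),cv2.resize(w,(400,400),interpolation=2)]))
E
```

```text
B [  79.89910702 -104.30433803] 0.020389251626935223 yaw-b -0.000931189387787773 fB [-0.27597827 -0.06503653]
[316.42686777 286.05216475]
```

View pics/s2c.png

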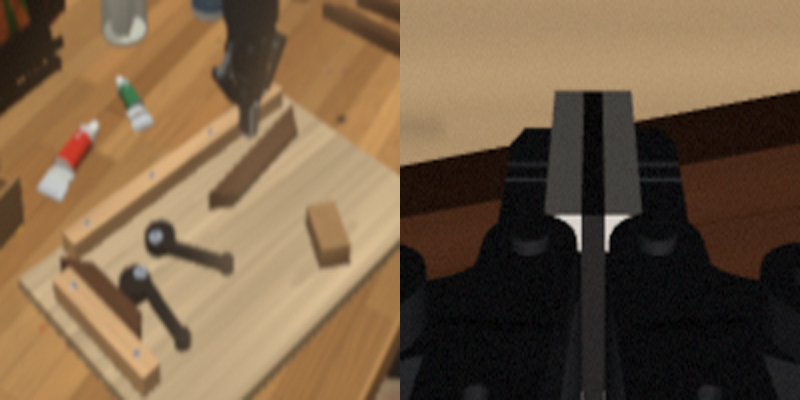

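The finger has ended up between the moulding and the fence, and the moulding hasn't moved (within 1–2 mm). I can't explain that yet. I'll lift over, go back behind it and repeat in small steps, watching the force and height.

```bash
python3 -m handwheel '[[0,0,-30,0],[0,0,-20,0],[-25,0,0,0],[-25,0,0,0],[-22,0,0,0],[0,0,20,0],[0,0,25,0],[0,0,6,0],[0,0,0,0],[0,0,0,0]]';python3 look.py
for i in 1; do python3 -m handwheel '[[5,0,0,0],[5,0,0,0],[5,0,0,0],[5,0,0,0]]'; done; python3 look.py
python3 -m handwheel '[[4,0,0,0],[4,0,0,0],[0,0,0,0]]';python3 look.py
python3 -m handwheel '[[4,0,0,0],[4,0,0,0],[0,0,0,0]]';python3 look.py wrist w3
python3 - <<'E'
import cv2,numpy as np
a=cv2.imread("pics/w3.png");cv2.imwrite("pics/w3s.png",cv2.resize(a[180:],None,fx=.8,fy=.8))
E
```

```text
time_s: 6.45
ee_pos: [0.4705, -0.1049, 0.0202]
ee_rot: [0.0, 0.996, -0.085, 0.0]
wrist_force: [0.4, -0.3, 0.6]
width: 0.0002
grasp_force: 0.0
B [   8.40504085 -104.30545593] 0.02020047495846291 yaw-b -0.0009219235299383899 fB [ 0.48624519 -0.25969605]
time_s: 6.85
ee_pos: [0.4906, -0.1084, 0.0198]
ee_rot: [0.0, 0.996, -0.085, 0.0]
wrist_force: [-0.2, -0.1, -0.6]
width: -0.0002
grasp_force: 0.0
B [  28.77462189 -104.30753928] 0.019807543560944524 yaw-b -0.0008590590463843362 fB [-0.2238961  -0.12412555]
time_s: 7.15
ee_pos: [0.4981, -0.1096, 0.0194]
ee_rot: [0.0, 0.996, -0.085, 0.0]
wrist_force: [-0.7, 0.2, -0.2]
width: 0.0004
grasp_force: 0.0
B [  36.33998874 -104.26373005] 0.01940841192297136 yaw-b -0.0008365759353555491 fB [-0.72776683  0.12146066]
time_s: 7.45
ee_pos: [0.506, -0.111, 0.0195]
ee_rot: [0.0, 0.996, -0.085, 0.0]
wrist_force: [-0.2, 0.2, -0.4]
width: -0.0001
grasp_force: 0.0
B [  44.42338573 -104.30404548] 0.01953432080722073 yaw-b -0.0009529051989609905 fB [-0.19241252  0.15440877]
```

View pics/w3s.png

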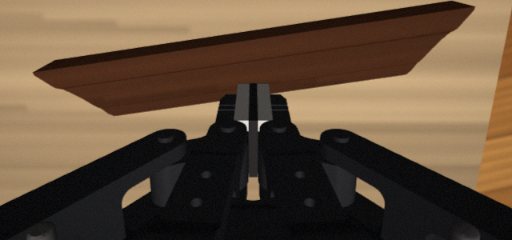

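The finger tip at crop (253,84) touches or overlaps the inner edge. The moulding's outer top corners are at crop (475,9) and (33,72), and its inner corners are at (407,73) and (113,115).

Run:
```python
from h import *
np.set_printoptions(precision=2,suppress=True)
b=np.array([.4798,-.0007,-.1693]);toB=lambda p:(p[:,:2]-b[:2])@R2(b[2])*1e3
c=dict(np.load("w3.npz"));uv=np.array([(33,72),(475,9),(407,73),(113,115)])/.8+[0,180]
m=pix2w("wrist",uv,[.035,.035,.029,.029],c)[:,:2];p,r=fit([(.015,.1015),(.015,-.1015),(-.015,-.0715),(-.015,.0715)],m);print("loose",toB(p[None]),p[2]-b[2],r*1e3)
for u,z in [((253,84),.0195),((240,84),.0195),((267,84),.0195),((238,120),.03)]: print(toB(pix2w("wrist",[np.array(u)/.8+[0,180]],z,c)))
print(c["extrinsics"]@[*ctrl.get_state()["ee_pos"],1])
```

```text
loose [[  57.28 -104.28]] 0.14843866722230545 [[ 0.56  1.8 ]
 [ 0.93 -1.77]
 [-1.06  0.53]
 [-0.43 -0.55]]
[[  44.73 -104.2 ]]
[[ 44.73 -97.57]]
[[  44.73 -111.34]]
[[ 30.   -96.82]]
[0.   0.02 0.18 1.  ]
```

```bash
for k in 1; do python3 -m handwheel '[[3,0,0,0],[3,0,0,0],[2,0,0,0]]' | grep -E "ee_pos|force"; python3 -m handwheel '[[3,0,0,0],[3,0,0,0],[2,0,0,0]]'| grep -E "ee_pos|force"; done; python3 look.py wrist w4
python3 - <<'E'
import cv2,numpy as np
a=cv2.imread("pics/w4.png")[200:420,140:500];b=cv2.imread("pics/w3.png")[200:420,140:500];cv2.imwrite("pics/w4s.png",np.hstack([b,a]))
E
```

```text
ee_pos: [0.5137, -0.1123, 0.0195]
wrist_force: [0.0, 0.4, 0.3]
grasp_force: 0.0
ee_pos: [0.5215, -0.1136, 0.0194]
wrist_force: [-0.3, -0.1, -0.2]
grasp_force: 0.0
B [  60.17291273 -104.27967014] 0.01940278611176511 yaw-b -0.0008863213533190084 fB [-0.30931857 -0.13418391]
```

View pics/w4s.png

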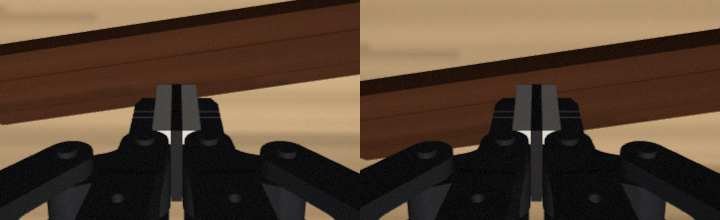

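The moulding's top doesn't hide the finger tip, so the tip is passing above the moulding. That means the real finger end is higher than the reported TCP. I'll check with the side view, which showed the tip at full pixel (324,236).

Run:
```python
from h import *
np.set_printoptions(precision=4,suppress=True)
t=np.array([.5411,-.117,.0204])
for z in (.02,.03,.04,.05): print(z,pix2w("side",[(324,236)],z)[0]-t, pix2w("wrist",[(318,285)],z,dict(np.load("w2.npz")))[0]-t)
```

```text
0.02 [ 0.0212 -0.0327 -0.0004] [ 0.     -0.0006 -0.0004]
0.03 [ 0.0123 -0.0195  0.0096] [ 0.004  -0.0013  0.0096]
0.04 [ 0.0034 -0.0062  0.0196] [ 0.008  -0.0019  0.0196]
0.05 [-0.0054  0.007   0.0296] [ 0.012  -0.0025  0.0296]
```

Both views put the real tip about 20–25 mm above the reported TCP. I'll back off behind the moulding and feel for the board in small steps.

```bash
H="python3 -m handwheel"; $H '[[-18,0,0,0],[-20,0,0,0],[-16,0,0,0],[0,0,5,0],[0,0,5,0],[0,0,5,0],[0,0,0,0]]' | grep -E "ee_pos|wrist"
$H '[[0,0,3,0],[0,0,3,0],[0,0,0,0]]' | grep -E "ee_pos|wrist"
$H '[[0,0,2,0],[0,0,0,0]]' | grep -E "ee_pos|wrist"
$H '[[0,0,1,0],[0,0,0,0]]' | grep -E "ee_pos|wrist"
```

```text
ee_pos: [0.4679, -0.1043, 0.0034]
wrist_force: [-0.1, -0.1, -0.8]
ee_pos: [0.4677, -0.1043, -0.0022]
wrist_force: [0.1, -0.1, 0.5]
ee_pos: [0.4679, -0.1044, -0.0038]
wrist_force: [-0.1, 1.1, -0.3]
ee_pos: [0.468, -0.1044, -0.0046]
wrist_force: [0.9, -0.1, 0.5]
```

```bash
H="python3 -m handwheel"; 
$H '[[0,0,1,0],[0,0,0,0]]' | grep -E "ee_pos|wrist"
$H '[[0,0,1,0],[0,0,0,0]]' | grep -E "ee_pos|wrist"
$H '[[0,0,1,0],[0,0,0,0]]' | grep -E "ee_pos|wrist"
$H '[[0,0,1,0],[0,0,0,0]]' | grep -E "ee_pos|wrist"
```

```text
ee_pos: [0.4679, -0.1044, -0.0057]
wrist_force: [0.2, -0.7, 0.3]
ee_pos: [0.4679, -0.1044, -0.0067]
wrist_force: [0.1, 0.3, -0.5]
ee_pos: [0.4679, -0.1044, -0.0077]
wrist_force: [0.3, -1.0, 0.5]
ee_pos: [0.468, -0.1044, -0.0079]
wrist_force: [-5.7, 1.7, 10.5]
```

The tip touches the board at a reported TCP z of −7.8 mm, so the fingers are 23 mm shorter than nominal. I'll work with z near −4 mm and push again.

```bash
H="python3 -m handwheel"; 
$H '[[0,0,-4,0],[7,0,0,0],[7,0,0,0],[6,0,0,0],[4,0,0,0],[4,0,0,0],[4,0,0,0],[4,0,0,0],[4,0,0,0],[4,0,0,0],[4,0,0,0],[4,0,0,0],[4,0,0,0],[4,0,0,0],[0,0,0,0]]' | grep -E "wrist";python3 look.py
$H '[[2,0,0,0],[2,0,0,0],[2,0,0,0],[1,0,0,0],[0,0,0,0]]'| grep -E "wrist"; python3 look.py wrist w5
```

```text
wrist_force: [-0.3, -0.1, -0.6]
B [  66.57555189 -104.32678203] -0.004423264070979031 yaw-b -0.0008644055321819499 fB [-0.32668228 -0.14492382]
wrist_force: [-1.3, 0.4, 0.1]
B [  73.07376588 -104.30169638] -0.00456201408455717 yaw-b -0.0008980498246280166 fB [-1.34979394  0.16696363]
```

```bash
H="python3 -m handwheel"; 
$H '[[1,0,0,0],[0,0,0,0]]'| grep -E "wrist";$H '[[1,0,0,0],[1,0,0,0],[0,0,0,0]]'| grep -E "wrist"; python3 look.py wrist w6
```

```text
wrist_force: [-3.5, 0.7, 1.6]
wrist_force: [-11.5, 1.8, 7.7]
B [  73.43440202 -104.21610756] -0.00524056749359731 yaw-b -0.0007868287639884175 fB [-11.64392819  -0.14271881]
```

View pics/w6.png

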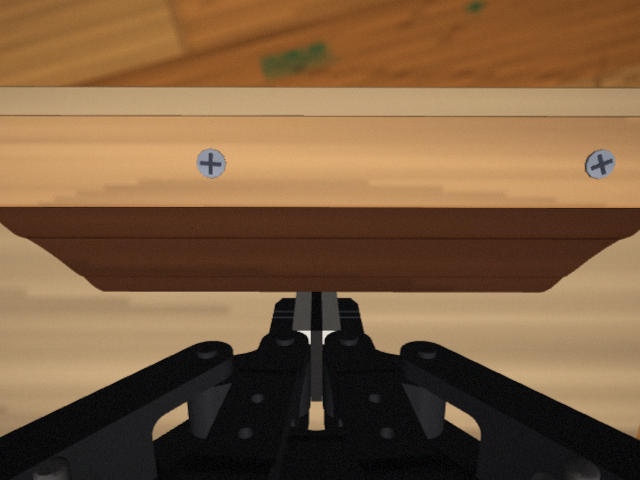

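The moulding is now flush along the fence, with its inner edge along row 290 from column 104 to 544, so its centre is at board y ≈ −106. Next I'll go round to the tail.

```bash
H="python3 -m handwheel"; 
$H '[[-10,0,0,0],[-12,0,0,0],[0,18,0,0],[0,25,0,0],[0,25,0,0],[0,25,0,0],[0,20,0,0],[0,13,0,0],[12,0,0,0],[12,0,0,0],[10,0,0,0],[0,0,0,0]]'| grep -E "wrist"; python3 look.py
$H '[[0,-6,0,0],[0,-6,0,0],[0,-6,0,0],[0,-5,0,0],[0,-5,0,0],[0,-5,0,0],[0,-5,0,0],[0,-5,0,0],[0,-5,0,0],[0,0,0,0]]'| grep -E "wrist"; python3 look.py
```

```text
wrist_force: [0.2, -0.3, 0.2]
B [  88.98038968 -230.13856163] -0.004298149183776266 yaw-b -0.0003036541273601645 fB [ 0.2903029  -0.25489801]
wrist_force: [0.3, 0.6, 0.1]
B [  87.74155642 -181.55903521] -0.004663566445001981 yaw-b -0.00038584244523884315 fB [0.20394076 0.59625111]
```

```bash
cat > prof.py <<'E'
from h import *
import sys
b=np.array([.4798,-.0007,-.1693])
def prof(cam,xs=(92,98,104,109)):
    c=ctrl.camera_info(cam);im=ctrl.grab_frame(cam).astype(float)
    ys=np.arange(-225,200,.5)
    for x in xs:
        z=.015+.014+.006*(x-85)/30
        P=np.c_[(np.c_[np.full_like(ys,x),ys]/1e3)@R2(b[2]).T+b[:2],np.full_like(ys,z),np.ones_like(ys)]
        q=(c["extrinsics"]@P.T)[:3];q=(c["mtx"]@q);uv=np.round(q[:2]/q[2]).astype(int)
        ok=(uv[0]>=0)&(uv[0]<640)&(uv[1]>=0)&(uv[1]<480)
        v=np.full(len(ys),-1);px=im[uv[1][ok],uv[0][ok]]
        v[ok]=(px[:,0]<130)&(px[:,0]>px[:,2]*1.5)
        ch=np.flatnonzero(np.diff(v));print(cam,x,[(ys[i+1],int(v[i+1])) for i in ch][:14])
prof(sys.argv[1])
E
python3 prof.py wrist; python3 prof.py top
```

```text
wrist 92 [(np.float64(-182.5), 1), (np.float64(-182.0), 0), (np.float64(-180.5), 1), (np.float64(-179.5), 0), (np.float64(-164.5), 1), (np.float64(-77.5), -1)]
wrist 98 [(np.float64(-193.0), 1), (np.float64(-192.5), 0), (np.float64(-181.0), 1), (np.float64(-180.5), 0), (np.float64(-172.5), 1), (np.float64(-172.0), 0), (np.float64(-170.5), 1), (np.float64(-79.5), -1)]
wrist 104 [(np.float64(-176.5), 1), (np.float64(-81.5), -1)]
wrist 109 [(np.float64(-182.0), 1), (np.float64(-83.0), -1)]
top 92 [(np.float64(-221.0), 1), (np.float64(-215.5), 0), (np.float64(-174.0), 1), (np.float64(-159.5), 0), (np.float64(-135.5), 1), (np.float64(-112.0), 0), (np.float64(-73.5), 1), (np.float64(-5.5), 0), (np.float64(173.5), 1), (np.float64(194.5), 0)]
top 98 [(np.float64(-164.5), 1), (np.float64(-164.0), 0), (np.float64(-158.5), 1), (np.float64(-155.5), 0), (np.float64(-123.0), 1), (np.float64(-114.0), 0), (np.float64(-75.5), 1), (np.float64(-1.5), 0), (np.float64(180.5), 1), (np.float64(195.5), 0)]
top 104 [(np.float64(-154.5), 1), (np.float64(-151.5), 0), (np.float64(-119.0), 1), (np.float64(-116.0), 0), (np.float64(-78.0), 1), (np.float64(5.5), 0), (np.float64(184.5), 1), (np.float64(193.5), 0)]
top 109 [(np.float64(-118.5), 1), (np.float64(-118.0), 0), (np.float64(-80.0), 1), (np.float64(12.0), 0), (np.float64(191.0), 1), (np.float64(194.0), 0)]
```

The moulding is moving along flush, with its centre now at y ≈ −85.5. I'll continue.

```bash
H="python3 -m handwheel"; 
$H '[[0,-5,0,0],[0,-7,0,0],[0,-8,0,0],[0,-8,0,0],[0,-8,0,0],[0,-8,0,0],[0,-8,0,0],[0,-8,0,0],[0,-8,0,0],[0,-7,0,0],[0,-5,0,0],[0,0,0,0]]'| grep -E "wrist"; python3 look.py; python3 prof.py wrist
```

```text
wrist_force: [0.3, 0.1, 0.6]
B [  87.81636691 -101.53307719] -0.004656008598870394 yaw-b -0.0002204973504774388 fB [0.27649598 0.12813576]
wrist 92 [(np.float64(-207.0), 0), (np.float64(-115.5), 1), (np.float64(-115.0), 0), (np.float64(-111.5), 1), (np.float64(-111.0), 0), (np.float64(-101.5), 1), (np.float64(-101.0), 0), (np.float64(-84.0), 1), (np.float64(2.5), -1)]
wrist 98 [(np.float64(-205.0), 0), (np.float64(-113.0), 1), (np.float64(-112.0), 0), (np.float64(-111.5), 1), (np.float64(-111.0), 0), (np.float64(-110.5), 1), (np.float64(-109.5), 0), (np.float64(-100.5), 1), (np.float64(-100.0), 0), (np.float64(-89.5), 1), (np.float64(0.5), -1)]
wrist 104 [(np.float64(-203.0), 0), (np.float64(-96.0), 1), (np.float64(-1.5), -1)]
wrist 109 [(np.float64(-201.0), 0), (np.float64(-101.0), 1), (np.float64(-3.0), -1)]
```

```bash
H="python3 -m handwheel"; 
$H '[[0,-5,0,0],[0,-7,0,0],[0,-7,0,0],[0,-7,0,0],[0,-7,0,0],[0,-7,0,0],[0,-7,0,0],[0,-7,0,0],[0,-7,0,0],[0,-7,0,0],[0,-6,0,0],[0,-5,0,0],[0,-4,0,0],[0,0,0,0]]'| grep -E "wrist"; python3 look.py; python3 prof.py wrist
$H '[[0,-3,0,0],[0,-3,0,0],[0,-3,0,0],[0,0,0,0]]'| grep -E "wrist"; python3 look.py
```

```text
wrist_force: [-0.7, -0.0, -0.2]
B [ 87.9108811  -18.72913986] -0.00459887668177613 yaw-b -0.0004013302094181548 fB [-0.64565725 -0.16004365]
wrist 92 [(np.float64(-124.0), 0), (np.float64(-33.0), 1), (np.float64(-32.5), 0), (np.float64(-30.0), 1), (np.float64(-29.5), 0), (np.float64(-18.0), 1), (np.float64(-17.5), 0), (np.float64(-1.0), 1), (np.float64(85.5), -1)]
wrist 98 [(np.float64(-122.0), 0), (np.float64(-30.0), 1), (np.float64(-29.5), 0), (np.float64(-27.5), 1), (np.float64(-27.0), 0), (np.float64(-17.5), 1), (np.float64(-17.0), 0), (np.float64(-7.0), 1), (np.float64(83.5), -1)]
wrist 104 [(np.float64(-120.0), 0), (np.float64(-13.0), 1), (np.float64(81.5), -1)]
wrist 109 [(np.float64(-118.5), 0), (np.float64(-19.0), 1), (np.float64(79.5), -1)]
wrist_force: [-0.3, -0.2, -0.1]
B [87.93879139 -9.89987453] -0.004590845873030491 yaw-b -0.000709318010268245 fB [-0.2900033 -0.2270193]
```

Remaining travel is about 7 mm. I'll step in gently until contact.

```bash
H="python3 -m handwheel"; 
$H '[[0,-2,0,0],[0,-1,0,0],[0,-1,0,0],[0,0,0,0]]'| grep -E "wrist"
$H '[[0,-1,0,0],[0,-1,0,0],[0,0,0,0]]'| grep -E "wrist"
$H '[[0,-1,0,0],[0,0,0,0]]'| grep -E "wrist"
$H '[[0,-1,0,0],[0,0,0,0]]'| grep -E "wrist"; python3 look.py
```

```text
wrist_force: [0.1, -0.6, 0.1]
wrist_force: [0.1, -0.9, -0.6]
wrist_force: [-0.3, -0.8, -0.2]
wrist_force: [-1.8, -0.7, -0.4]
B [87.93281472 -2.17911799] -0.004606172644421834 yaw-b -0.000810712836541605 fB [-1.67362349 -0.97907819]
```

```bash
H="python3 -m handwheel"; 
$H '[[0,-1,0,0],[0,0,0,0]]'| grep -E "wrist"
$H '[[0,-1,0,0],[0,0,0,0]]'| grep -E "wrist"
$H '[[0,-1,0,0],[0,0,0,0]]'| grep -E "wrist"; python3 look.py; python3 prof.py wrist;  python3 prof.py top
```

```text
wrist_force: [-0.4, -0.0, -0.8]
wrist_force: [-0.0, -0.9, -0.2]
wrist_force: [-1.6, -3.6, 0.6]
B [87.80834764  0.42299257] -0.004673241092715198 yaw-b -0.0008606516714131929 fB [-0.9464271  -3.79198866]
wrist 92 [(np.float64(-105.0), 0), (np.float64(16.5), 1), (np.float64(104.5), -1)]
wrist 98 [(np.float64(-103.0), 0), (np.float64(-11.0), 1), (np.float64(-10.0), 0), (np.float64(11.0), 1), (np.float64(102.5), -1)]
wrist 104 [(np.float64(-101.0), 0), (np.float64(5.0), 1), (np.float64(100.5), -1)]
wrist 109 [(np.float64(-99.0), 0), (np.float64(-0.5), 1), (np.float64(98.5), -1)]
top 92 [(np.float64(-14.0), 1), (np.float64(-2.5), 0), (np.float64(57.0), 1), (np.float64(87.0), 0), (np.float64(132.0), 1), (np.float64(194.5), 0)]
top 98 [(np.float64(70.0), 1), (np.float64(86.5), 0), (np.float64(129.5), 1), (np.float64(195.5), 0)]
top 104 [(np.float64(71.0), 1), (np.float64(86.0), 0), (np.float64(130.5), 1), (np.float64(193.5), 0)]
top 109 [(np.float64(70.0), 1), (np.float64(86.5), 0), (np.float64(131.5), 1), (np.float64(194.0), 0)]
```

```bash
H="python3 -m handwheel"; 
$H '[[0,-1,0,0],[0,-1,0,0],[0,0,0,0]]'| grep -E "wrist"; python3 look.py
$H '[[0,-1,0,0],[0,-1,0,0],[0,0,0,0],[0,0,0,0]]'| grep -E "wrist"; python3 look.py; python3 prof.py wrist | tail -2
```

```text
wrist_force: [-4.2, -7.8, 0.8]
B [87.41570762  1.43450234] -0.004860805504367807 yaw-b -0.0010941520185094866 fB [-2.85893769 -8.37797005]
wrist_force: [-6.7, -11.6, 1.5]
B [86.86176558  2.3749623 ] -0.005073575266057256 yaw-b -0.0013270725821258877 fB [ -4.64461616 -12.58691351]
wrist 104 [(np.float64(-98.5), 0), (np.float64(5.0), 1), (np.float64(102.0), -1)]
wrist 109 [(np.float64(-97.0), 0), (np.float64(-0.5), 1), (np.float64(100.0), -1)]
```

The moulding is seated: the tail stays at the same place under 12 N. Next I'll plan the lever arc.

```bash
python3 - <<'E'
from h import *
S=np.array([55.5,90.3]);pr=None
for a in np.radians([195,*np.arange(203,290,6)]):
    u=np.array([np.cos(a),np.sin(a)]);t=np.array([-u[1],u[0]]);h=7+11.3*abs(t[0])+8*abs(t[1])
    C=S+78*u-t*h;print(round(np.degrees(a)),C.round(1),None if pr is None else ((C-pr)*[1,-1]).round(1));pr=C
E
python3 -m handwheel '[[0,8,0,0],[0,8,0,0],[0,0,-25,0],[0,0,-25,0],[-25,-15,0,0],[-30,-25,0,0],[-30,-25,0,0],[-30,-25,0,0],[0,0,0,0]]' | grep wrist; python3 look.py; python3 prof.py wrist | tail -2
```

```text
195 [-24.4  87.2] None
203 [-23.6  77.1] [ 0.8 10.1]
209 [-22.2  69.5] [1.5 7.6]
215 [-19.9  62. ] [2.3 7.5]
221 [-16.8  54.6] [3.1 7.4]
227 [-12.8  47.4] [3.9 7.2]
233 [-8.1 40.5] [4.8 6.8]
239 [-2.5 34.2] [5.6 6.4]
245 [ 3.8 28.3] [6.4 5.8]
251 [10.9 23.2] [7.1 5.2]
257 [18.7 18.8] [7.7 4.4]
263 [26.9 15.2] [8.3 3.5]
269 [35.7 12.6] [8.8 2.6]
275 [43.4 10.9] [7.7 1.7]
281 [51.1 10. ] [7.7 1. ]
287 [59.   9.8] [7.9 0.2]
wrist_force: [0.9, -0.4, 0.6]
B [-30.32531418  81.20598037] 0.04486824161146987 yaw-b 0.0018737473595965004 fB [ 0.98385757 -0.21335688]
wrist 104 []
wrist 109 []
```

```bash
H="python3 -m handwheel"; 
$H '[[3,-9,0,0],[0,0,25,0],[0,0,19,0],[0,0,5,0],[0,0,0,0]]' | grep wrist; python3 look.py
$H '[[1,6,0,0],[2,6,0,0],[1.5,7.5,0,0],[2.3,7.5,0,0],[3,7.4,0,0],[4,7.2,0,0],[4.8,6.8,0,0],[5.6,6.4,0,0],[0,0,0,0]]' | grep wrist; python3 look.py
```

```text
wrist_force: [-0.6, 0.3, -0.1]
B [-23.95448248  87.42956175] -0.004268644089841581 yaw-b -0.0018347504708104423 fB [-0.62302918  0.14740294]
wrist_force: [-1.0, 0.8, 0.1]
B [ 1.00190895 32.03483743] -0.003531411100138354 yaw-b -0.0018524136522935497 fB [-1.10710464  0.59120887]
```

```bash
H="python3 -m handwheel"; 
$H '[[5,4.5,0,0],[7,5.2,0,0],[7.7,4.4,0,0],[8,3.5,0,0],[8,2.6,0,0],[0,0,0,0]]' | grep wrist; python3 look.py
$H '[[4,1,0,0],[4,0.6,0,0],[0,0,0,0]]' | grep wrist; python3 look.py
$H '[[3,0.4,0,0],[3,0.2,0,0],[0,0,0,0]]' | grep wrist; python3 look.py
```

```text
wrist_force: [0.1, -0.7, 0.1]
B [37.01228018 12.329448  ] -0.0035692817687341047 yaw-b -0.0013233536876710028 fB [ 0.18197278 -0.66404808]
wrist_force: [-2.7, 1.9, 0.6]
B [43.12558992 11.34553215] -0.004010062029713879 yaw-b -0.0007236203291682564 fB [-3.00121727  1.43921035]
wrist_force: [-4.8, 3.0, -0.3]
B [48.73456625 10.87331736] -0.004144316522587975 yaw-b -0.0005349324000482047 fB [-5.24306471  2.15043638]
```

```bash
H="python3 -m handwheel"; 
$H '[[2,0,0,0],[2,0,0,0],[0,0,0,0]]' | grep wrist; python3 look.py
$H '[[2,0,0,0],[1,0,0,0],[0,0,0,0]]' | grep wrist; python3 look.py
$H '[[2,0,0,0],[1,0,0,0],[0,0,0,0]]' | grep wrist; python3 look.py
```

```text
wrist_force: [-12.4, 4.5, 6.9]
B [50.69855542 10.84040729] -0.004675068340052609 yaw-b -0.00034116485913746053 fB [-12.96748199   2.38571915]
wrist_force: [-23.2, 5.8, 15.6]
B [51.01761224 10.82965194] -0.005196224034304545 yaw-b -6.78531727819065e-05 fB [-23.84728061   1.77708545]
wrist_force: [-34.2, 7.0, 23.1]
B [51.1912116 10.79958  ] -0.00591629843191533 yaw-b 0.00018558947402488868 fB [-34.92697329   1.11891861]
```

It's at the stop: the position is steady at x ≈ 51, as predicted, and the force is rising. I'll retreat and inspect.

```bash
H="python3 -m handwheel"; 
$H '[[-8,0,0,0],[-12,0,0,0],[0,0,-30,0],[0,0,-40,0],[0,-10,-40,0],[0,-20,-40,0],[0,-10,-20,0],[0,0,0,0],[0,0,0,0]]' | grep -E "time|wrist"; python3 look.py wrist w9; python3 prof.py wrist
```

```text
time_s: 26.25
wrist_force: [0.4, 0.5, -0.8]
B [40.39314028 50.54853009] 0.1666580013979785 yaw-b -0.00029225391509091203 fB [0.32541441 0.51722868]
wrist 92 [(np.float64(-169.0), 0), (np.float64(16.5), 1), (np.float64(198.5), 0)]
wrist 98 [(np.float64(-166.5), 0), (np.float64(10.5), 1), (np.float64(196.5), 0)]
wrist 104 [(np.float64(-164.5), 0), (np.float64(5.0), 1), (np.float64(196.5), 0)]
wrist 109 [(np.float64(-163.0), 0), (np.float64(-0.5), 1), (np.float64(196.0), 0)]
```

View pics/w9.png

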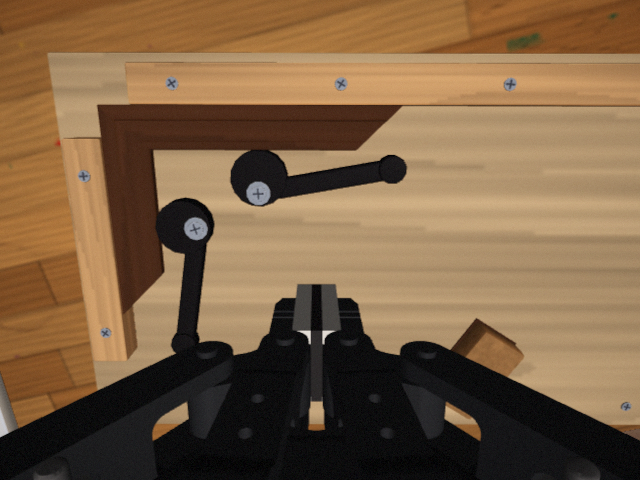

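The picture shows the mitre closed with no gap at (100–152, 105–150), and the long side flush on the fence. The cam bears on its inner edge and the lever, ending at (392,169), is at about 280°, which is its stop. The other things haven't been moved.

```bash
python3 -c "
from bench import ctrl
print(ctrl.finish_job())"
```

```text
the job is handed in; nothing more can be done
None
```

The job is handed in, verdict not shown: the long side is flush on the fence with its mitre closed and the cam turned to its stop, and nothing else was moved, in about 26 s of robot time. My first push passed over the moulding without touching it, because the fingers end 23 mm short of the stated tool point.

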